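Change ends on a nut driver in the bench clip and put it away handle first

TASK

Put the green nut driver away in the cream kit tray: handle fully down in the pocket, ferrule in the neck, steel shank sticking out. It lies in the blue rest with only its handle free, so take it by the handle, snap it level into the spring clip by its black ferrule and let go, then take it by the shank on the other side of the clip, pull it out, and lay it in the tray. Let go of it there and leave everything else on the bench where it is.

Things in the scene. Friction and masses are not known exactly. Their poses are not given: they have to be found in the camera images.
- driver: Nut driver, 0.12 kg: square green handle 24 x 24 x 80 mm, round black ferrule 14 mm thick and 36 long, round steel shank 10 mm thick and 80 long (last 14 mm: a dark 13 mm socket). Origin: middle of the ferrule, on the axis, the balance point. x runs along the axis from handle to tip: handle -98 to -18 mm, ferrule to +18, shank to +98. At the start level, flats upright.
- driver_handle (a point): Point on the driver's axis in the handle, 45 mm from the ferrule's middle: a good place to hold the handle end.
- driver_shank (a point): Point on the driver's axis in the shank, 45 mm from the ferrule's middle: a good place to hold the shank end.
- rest: Fixed blue rest on a dark plate 130 x 60 mm: an open-topped channel 18 mm wide, walls up to 62 mm above the bench, that hides ferrule and shank at the start (no room for fingers), from x = -16 to +100 mm; the handle sticks out beyond its -x end. Origin on the bench under the ferrule; x along the channel towards the tip, z up. The driver lifts straight up out of it.
- rest_seat (a point): Middle of the ferrule, within 5 mm along the channel, while the driver lies in the rest; 48 mm above the bench.
- clip: Fixed spring clip on an aluminium plate 50 x 84 mm: two sprung steel jaws with white rollers and orange flared lips (top 79 mm above the bench), 22 mm long along x, about a dark saddle 28 mm long. It grips the ferrule, the driver lying level along the clip's x axis, tip either way. Origin on the bench under the saddle's middle; x along the held driver, y across, z up.
- clip_seat (a point): Where the ferrule's middle is when snapped home on the saddle, 60 mm above the bench. Pushed straight down between the jaws (4 to 8 N), the ferrule parts the rollers, 3 mm each, and snaps in below them; pulling straight up takes about 5 N.
- tray: Fixed cream kit tray 135 x 66 mm, walls 46 mm high. Pocket with green floor for the handle: x = +13 to +105 mm, 34 mm wide, floor 20 mm above the bench, no room for fingers. Neck with dark floor for the ferrule: x = -20 to +13 mm, 24 mm wide, floor at 25 mm, open at the -x end, where the shank sticks out. Origin on the bench under the neck; x from neck to pocket, z up.
- tray_seat (a point): Where the ferrule's middle is when the driver is fully down in the tray, 32 mm above the bench, the driver's tip pointing along the tray's -x. It may end up to 5 mm from this point along the tray.
- board_a: Bystander: green circuit board lying flat, 90 x 70 mm, up to 15 mm high. Origin in the middle of its underside.
- board_b: Bystander: green circuit board lying flat, 90 x 70 mm, up to 15 mm high. Origin in the middle of its underside.
- enclosure: Bystander: open cream enclosure base, 110 x 150 x 42 mm. Origin in the middle of its underside.
- stack: Bystander: stack of four closed cream enclosures, 100 x 140 x 199 mm in all. Origin in the middle of its underside.
- screw_box: Bystander: cardboard box of screws, 100 x 140 x 45 mm. Origin in the middle of its underside.
- cover: Bystander: off-white enclosure cover lying flat, 80 x 130 x 22 mm. Origin in the middle of its underside.
- small_board: Bystander: small green circuit board lying flat, 75 x 50 x 14 mm. Origin in the middle of its underside.
There are look-alikes about, which are no part of the job. There is more than one size of the driver; the one meant has the size given above. Leave any turquoise look-alike of the clip alone.

How it is judged (in metres and radians):
On the way, in this order (a step that is already met when the one before it is completed fails the run):
1. the driver sits home in the spring clip, ferrule on the saddle and in line with the clip, and the gripper has let go of it (x of driver in the frame of clip_seat between -0.015 and 0.015 m and y of driver in the frame of clip_seat between -0.004 and 0.004 m and z of driver in the frame of clip_seat between -0.004 and 0.004 m and angle between the x axis of driver and the x axis of clip, either way round below 0.15 rad and contact force between driver and the fingers below 0.1 N), for 0.2 s.
2. the driver is out of the clip, held by its shank (distance between driver and clip_seat above 0.05 m and x of the grasp point in the frame of driver above 0.02 m and contact force between driver and the fingers above 0.5 N), for 0.1 s.
At the end, for the whole second after the job is handed in: The driver lies in the tray, handle in the pocket: ferrule's middle within 10 mm along, 7 mm across and 4 mm in height of the tray seat, in line with the tray within 7 degrees, released and at rest (x of driver in the frame of tray_seat between -0.01 and 0.01 m and y of driver in the frame of tray_seat between -0.007 and 0.007 m and z of driver in the frame of tray_seat between -0.004 and 0.004 m and angle between the x axis of driver and the x axis of tray, either way round below 0.12 rad and x of driver_handle in the frame of tray above 0.02 m and contact force between driver and the fingers below 0.1 N and linear speed of driver below 0.02 m/s); the robot touches nothing.
It fails at once if a bystander is pushed more than 20 mm from its place (distance of any of board_a, board_b, enclosure, stack, screw_box, cover, small_board from where it was at the start of the episode above 0.02 m).
It also fails if it takes over 51 s, if anything falls off the work surface, if the arm or the gripper's body presses on something with over 40 N, if the wrist force passes 120 N, or if a joint passes its speed limit or range.

ROBOT

A 7-joint arm with a two-finger parallel gripper is mounted at the origin on the work surface. World frame = base frame: x ahead of the robot, y to its left, z up, the work surface at z = 0. Lengths are in mm, angles in degrees, forces in N, time in s.
With the tool pointing down it reaches from about 400 to 850 mm from the base axis. Payload 4.5 kg.
Tool frame: the origin (TCP) lies where the fingers leave the gripper's body, on its centre line; the fingertips stand 73 mm ahead of it and the grasp point (between the pads) lies 54 mm ahead of it; z points along the fingers, y is the line along which they close (so a half turn about z gives the same grasp; the last joint's range is limited). The gripper opens to 85 mm and grips with 20 to 120 N. Pads are 22 mm wide; open, the fingers measure 114 mm over their backs; the gripper's body (76 mm by 85 mm) begins 54 mm behind the grasp point. The pads swing forward as they close: fully open they stand 13 mm farther back than shut.
Start: joints at [67.426, 39.483, -11.15, 89.685, 9.013, 51.709, -12.324], TCP at [259.322, -568.682, 303.917] pointing down, gripper open.
Joint ranges: [-172.22, 172.22], [-26.19, 119.32], [-84.43, 86.54], [7.71, 146.69], [-57.33, 237.33], [2.42, 119.75], [-152.13, 152.13]. Speed limits (degrees/s): [147.25, 147.25, 180, 180, 180, 180, 180].

INTERFACE

Orientations are given as [roll, pitch, yaw] about the fixed x, y, z axes, in that order (R = Rz(yaw) Ry(pitch) Rx(roll)).
In Python, from bench import get_obs, get_image, camera_info, close_job, recognise, outline_of gives the robot as it stands. The module is installed in compiled form; this text tells all that it offers.
- The arm moves only by the shell command python3 -m jog 'ROWS' [FORCE]. ROWS is JSON, a list of rows, each an object with "jaw": the closure, from 0 (fully open) to 1 (shut); "travel": the shift along the tool's x, y, z in cm, a list of three; "turn": the turn about the tool's z in rad. In form: [{"jaw": jaw, "travel": [tx, ty, tz], "turn": turn}, ...]. A call has 1 to 10 rows; each row is the pose to reach, as a shift and turn from the pose commanded when the call began, along the tool's axes at that moment; what a row does not reach only later rows make up. A row lasts 1/12 s, in which the tool goes at most 41.7 mm and 7.16 degrees, less where a joint would pass 70% of its speed; a pose out of reach is approached as far as the arm can. A call with a gripper value outside its range is refused whole. The fingers move at their own pace and stop on an object; FORCE is the grip in N (left out, the last holds). Time passes only in rows, so rows that repeat a pose let the fingers close. It gives the time, the measured TCP pose, the force, the opening and the grip force at its end, in the units of the state.
- get_obs(): the state, without advancing time (a new reading comes with each control period).
- get_image(name): name is "side" or "top"; returns (picture, depth): 384x512x3 uint8, blue, green, red; 384x512 float32, mm along the optical axis (not along the pixel's ray), 0 where there is no reading.
- camera_info(name): a dict with "K" (3x3 intrinsics, pixels), "distortion" ([k1, k2, p1, p2, k3] as OpenCV has them; the pictures are not rectified), "rvec" (rotation vector, rad) and "tvec" (3), from world to camera coordinates, as OpenCV has them. Camera axes: x right, y down, z forward; pixel columns grow to the right and rows downward; lengths in mm; the calibration is good to about 2 mm. A picture is of the moment at which its call begins. camera_info takes no time and is no camera call.
- close_job(): hands the job in; it is judged then, once.
Trained networks look in the newest picture that a camera, given by its name, has taken for a name from the list of things; names that differ only in an ending like _2 or _b are one class to them, and where a whole thing is asked for, a point or a joint stands for the part that bears it (a point fixed in the world has none). Each returns a list of dicts, best first, with "p" (0 to 1); they miss things now and then, are a little off and sometimes report something else, mostly with a low value. They report only what shows in the picture. A call takes as long as a camera call. They do not tell look-alikes from the thing itself.
- recognise(target, camera): "at" ([x, y, z] in mm, in world coordinates, good to about 4 mm: the middle of the surface that is visible of it).
- outline_of(target, camera): "pixels" (384x512 bool, what is visible of it).
The state is a dict: "t": time; "joint_pos": joint angles; "joint_vel": joint speeds; "joint_torque": joint torques, N m; "eef_pos": TCP position; "ee_rot": TCP orientation; "force": force on the tool from outside, world axes, zero at the start; "moment": the same for the moment, N m; "opening": finger opening in mm; "grasp_force": force on a finger pad.
Only numpy, scipy, OpenCV 4.12 (cv2) and the standard library are available. Lean on these libraries where they do the work, as an engineer would, in place of code of your own. Each camera call takes 0.05 s, during which the arm holds its last target. There are 200 camera calls.

## Working session

There is one attempt and no reset: what is moved stays moved. The work goes in short steps, Python scripts to look and compute and a shell command to move; the robot and the scene stay as the last step left them, time stands still between calls to the robot, and variables do not carry over. Pictures are saved under pics/ and viewed, at most 10 in all, crops included, and the job is handed in when it is done.

```bash
mkdir -p pics
cat > h.py <<'E'
import numpy as np,cv2
from bench import *
def cam(n):
    c=camera_info(n);return np.array(c["K"],float),np.array(c["distortion"],float),cv2.Rodrigues(np.array(c["rvec"],float))[0],np.array(c["tvec"],float).ravel()
def w(n,uv,d):
    K,D,R,t=cam(n);uv=np.array(uv,float).reshape(-1,1,2)
    p=cv2.undistortPoints(uv,K,D).reshape(-1,2);d=np.array(d,float).reshape(-1,1)
    return (np.hstack([p,np.ones((len(p),1))])*d-t)@R
def cloud(n,dep,mask=None):
    m=dep>0
    if mask is not None:m&=mask
    v,u=np.nonzero(m);return w(n,np.c_[u,v],dep[m]),np.c_[u,v]
E
python3 - <<'E'
from h import *
o=get_obs();print(o["eef_pos"],o["ee_rot"],o["opening"])
for n in("top","side"):
    im,d=get_image(n);cv2.imwrite(f"pics/{n}0.png",im);np.save(f"{n}0.npy",d)
    for k in("driver","rest","clip","tray"):
        for r in recognise(k,n)[:4]:print(n,k,np.round(r["at"]),round(r["p"],2))
E
```

```text
[ 259.02013312 -568.21973013  303.06659555] [-1.79892116e+02  9.25211810e-03  2.45149909e+01] 84.92822149225748
top driver [ 566. -230.   46.] 0.66
top driver [300. 273.  12.] 0.53
top driver [524. 484. 202.] 0.33
top rest [549. 263.  58.] 0.76
top clip [490.  -8.   8.] 0.71
top clip [609. 121.   2.] 0.59
top tray [ 566. -228.   47.] 0.78
side driver [453. 238.  53.] 0.67
side rest [551. 255.  41.] 0.82
side clip [613. 115.  20.] 0.89
side tray [ 567. -250.   38.] 0.69
```

View pics/top0.png

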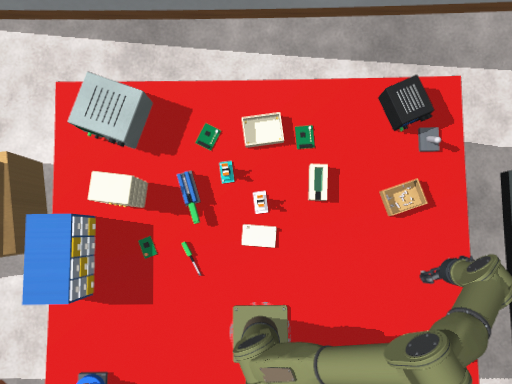

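View pics/side0.png

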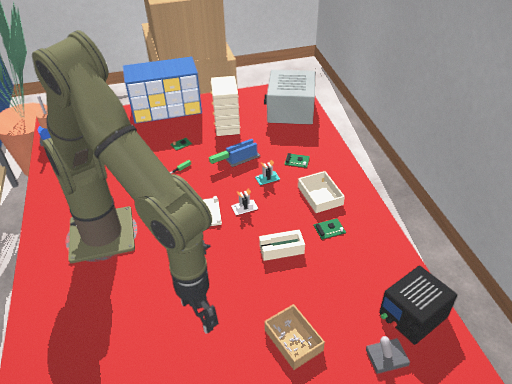

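The top view shows the rest at (188,187) with the handle at (193,212), the aluminium clip at (261,202) and the turquoise look-alike at (226,172). The tray is at (318,182), and the small driver at (192,257) is a decoy. Next I measure poses.

Run:
```python
from h import *
def rect(P,l):
    if len(P)<5: print(l,len(P));return
    (c,s,a)=cv2.minAreaRect(P[:,:2].astype(np.float32));e=np.linalg.eigh(np.cov(P[:,:2].T))[1][:,1]
    print(l,len(P),"c",np.round(c,1),"s",np.round(s,1),"a",round(a,1),"pca",round(np.degrees(np.arctan2(e[1],e[0])),1),"med",np.round(np.median(P,0),1),"mean",np.round(P.mean(0),1))
ims={}
for n in("top","side"):
    im=cv2.imread(f"pics/{n}0.png");d=np.load(f"{n}0.npy");P,uv=cloud(n,d);C=cv2.cvtColor(im,cv2.COLOR_BGR2HSV)[uv[:,1],uv[:,0]].astype(int)
    def near(x,y,r):return np.hypot(P[:,0]-x,P[:,1]-y)<r
    h,s,v=C.T
    g=near(460,240,90)&(h>45)&(h<80)&(s>120)&(P[:,2]>25);rect(P[g],n+" handle");print(np.percentile(P[g,2],[5,50,95]))
    rect(P[g&(P[:,2]>55)],n+" handle top")
    b=near(545,262,100)&(h>100)&(h<130)&(s>100);rect(P[b&(P[:,2]>54)],n+" rest")
    b=near(490,-8,60)&(P[:,2]>50);rect(P[b],n+" clip hi")
    b=near(490,-8,70)&(s<110)&(P[:,2]>2)&(P[:,2]<25);rect(P[b],n+" clip plate")
    b=near(490,-8,60)&(h>8)&(h<25)&(s>100)&(P[:,2]>40);rect(P[b],n+" lips");print(np.round(P[b][:12]))
    b=near(566,-235,110)&(P[:,2]>38)&(s<110);rect(P[b],n+" tray")
    b=near(566,-235,60)&(h>35)&(h<90)&(s>50)&(P[:,2]<35);rect(P[b],n+" tray floor g")
    b=near(566,-235,110)&(v<90)&(P[:,2]>10)&(P[:,2]<35);rect(P[b],n+" neck dark")
top=cv2.imread("pics/top0.png");sd=cv2.imread("pics/side0.png")
f=lambda i,x,y,a,b:cv2.resize(i[y:y+b,x:x+a],(400,300),interpolation=cv2.INTER_CUBIC)
cv2.imwrite("pics/c0.png",np.vstack([np.hstack([f(top,160,165,80,60),f(top,230,180,60,45)]),np.hstack([f(top,285,155,60,45),f(sd,200,130,120,90)])]))
```

```text
top handle 128 c [455.2 245. ] s [81.1 23.3] a 17.6 pca -163.9 med [455.9 244.6  58.8] mean [455.2 244.7  58.5]
[51.15107296 58.82963954 64.77012474]
top handle top 108 c [455.4 244.4] s [80.7 21.7] a 15.7 pca -163.9 med [455.6 242.8  59.3] mean [454.  244.2  59.8]
top rest 207 c [548.6 271.5] s [114.5  42.2] a 16.2 pca -163.6 med [546.7 269.5  60.9] mean [547.6 270.5  61. ]
top clip hi 72 c [494.5  -5.1] s [22.6 41.1] a 89.2 pca -173.9 med [494.8  -5.2  70.2] mean [495.   -5.3  68.2]
top clip plate 170 c [495.2  -5.2] s [85. 49.] a 4.0 pca -174.8 med [490.   -4.7   6.9] mean [492.6  -5.2   8.5]
top lips 34 c [494.4  -5.3] s [42.4 19.3] a 5.8 pca -173.5 med [495.1  -5.4  74.4] mean [494.9  -5.8  74.2]
[[515.   2.  81.]
 [515.  -2.  78.]
 [515.  -5.  80.]
 [515.  -9.  82.]
 [515. -13.  80.]
 [512.   6.  74.]
 [511.   2.  80.]
 [511.  -2.  78.]
 [511.  -5.  77.]
 [512.  -9.  73.]
 [512. -13.  69.]
 [508.   6.  75.]]
top tray 347 c [ 566.4 -226.5] s [ 66.5 135.4] a 87.1 pca 176.9 med [ 569.4 -231.5   45. ] mean [ 569.1 -226.9   45.3]
top tray floor g 178 c [ 578.4 -228.8] s [28.7 90.8] 
[... 792 characters left out ...]
  11.6]
side lips 25 c [495.   -5.5] s [41.6 22.5] a 2.7 pca -173.2 med [509.   -9.2  77.5] mean [498.4  -7.5  76.9]
[[514.   7.  77.]
 [509.   3.  77.]
 [511.  -3.  81.]
 [515.  -0.  78.]
 [509.   4.  71.]
 [511.  -6.  79.]
 [513. -10.  82.]
 [516. -13.  84.]
 [476.   0.  78.]
 [481.   5.  72.]
 [508.  -1.  70.]
 [511.  -5.  73.]]
side tray 527 c [ 567.7 -227.2] s [ 72.9 136.2] a 87.7 pca 177.9 med [ 566.5 -235.5   46.4] mean [ 566.8 -229.9   46.2]
side tray floor g 62 c [ 576.9 -214.8] s [17.6 90.4] a 87.4 pca 176.6 med [ 577.2 -215.5   21.9] mean [ 577.4 -215.6   21.9]
side neck dark 10 c [ 516.9 -215.9] s [29.4  6.9] a 0.4 pca -179.7 med [ 516.7 -214.1   26. ] mean [ 516.8 -214.3   26.5]
```

View pics/c0.png

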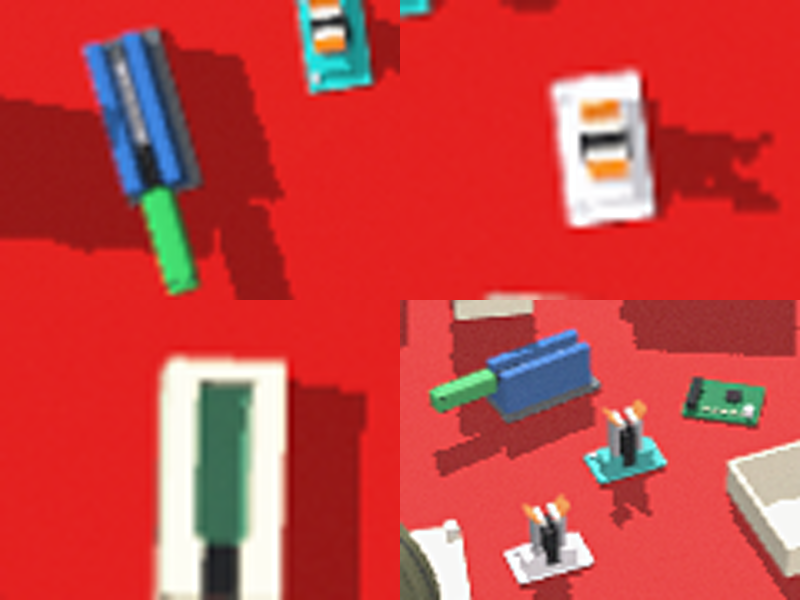

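The poses agree with the given sizes. The driver is near (510,260), yaw 16°. The clip is at (495,-5), with its x axis about 95°. The tray origin is at (519,-225), with its x axis about -3°. I'll start moving.

```bash
cat > to.py <<'E'
# usage: to.py x y z(grasp point) yaw : remaining move in tool axes, cm and rad
import sys,numpy as np
from scipy.spatial.transform import Rotation as Ro
from bench import get_obs
o=get_obs();R=Ro.from_euler("xyz",o["ee_rot"],degrees=True).as_matrix()
x,y,z,yaw=map(float,sys.argv[1:5]);g=np.array(o["eef_pos"])+54*R[:,2]
d=R.T@(np.array([x,y,z])-g);tr=(o["ee_rot"][2]-yaw+180)%360-180
print("t",round(o["t"],2),"grasp",np.round(g,1),"rot",np.round(o["ee_rot"],2),"open",round(o["opening"],1),"F",np.round(o["force"],1),"j7",round(o["joint_pos"][6]),"gf",round(o["grasp_force"],1))
print("travel cm",np.round(d/10,2),"turn",round(np.radians(tr),3))
E
python3 -m jog '[{"jaw":0,"travel":[41,-27,0],"turn":0},{"jaw":0,"travel":[41,-27,0],"turn":0},{"jaw":0,"travel":[41,-27,0],"turn":0},{"jaw":0,"travel":[41,-27,0],"turn":0},{"jaw":0,"travel":[41,-27,0],"turn":0},{"jaw":0,"travel":[41,-27,0],"turn":0},{"jaw":0,"travel":[41,-27,0],"turn":0},{"jaw":0,"travel":[41,-27,0],"turn":0},{"jaw":0,"travel":[50,-58,0],"turn":0.14},{"jaw":0,"travel":[50,-58,0],"turn":0.14}]' 80
python3 to.py 466.5 247.3 150 16.3
```

```text
t: 1.33
eef_pos: [444.7, -201.3, 304.0]
ee_rot: [180.0, -0.1, 16.2]
force: [0.4, 1.2, -0.2]
opening: 85.5
grasp_force: 0.0
t 1.33 grasp [ 444.8 -201.4  250. ] rot [ 1.7996e+02 -1.0000e-01  1.6230e+01] open 85.5 F [ 0.4  1.2 -0.2] j7 -60 gf 0.0
travel cm [ 14.61 -42.48  10.  ] turn -0.001
```

```bash
python3 -m jog '[{"jaw":0,"travel":[14.6,-42.5,0],"turn":0},{"jaw":0,"travel":[14.6,-42.5,0],"turn":0},{"jaw":0,"travel":[14.6,-42.5,0],"turn":0},{"jaw":0,"travel":[14.6,-42.5,0],"turn":0},{"jaw":0,"travel":[14.6,-42.5,0],"turn":0},{"jaw":0,"travel":[14.6,-42.5,0],"turn":0},{"jaw":0,"travel":[14.6,-42.5,0],"turn":0},{"jaw":0,"travel":[14.6,-42.5,6],"turn":0},{"jaw":0,"travel":[14.6,-42.5,10],"turn":0},{"jaw":0,"travel":[14.6,-42.5,10],"turn":0}]'
python3 to.py 466.5 247.3 48 16.3
```

```text
t: 2.17
eef_pos: [461.0, 197.2, 240.5]
ee_rot: [-180.0, -0.2, 16.6]
force: [0.4, -0.1, -0.4]
opening: 85.2
grasp_force: 0.0
t 2.17 grasp [461.1 197.3 186.5] rot [-179.96   -0.19   16.55] open 85.2 F [ 0.4 -0.1 -0.4] j7 -105 gf 0.0
travel cm [ 1.89 -4.63 13.86] turn 0.004
```

```bash
python3 -m jog '[{"jaw":0,"travel":[1.9,-4.6,3.6],"turn":0},{"jaw":0,"travel":[1.9,-4.6,3.6],"turn":0},{"jaw":0,"travel":[1.9,-4.6,3.6],"turn":0},{"jaw":0,"travel":[1.9,-4.6,3.6],"turn":0},{"jaw":0,"travel":[1.9,-4.6,3.6],"turn":0},{"jaw":0,"travel":[1.9,-4.6,3.6],"turn":0}]'
python3 to.py 466.5 247.3 48 16.3
```

```text
t: 2.67
eef_pos: [466.2, 242.5, 205.3]
ee_rot: [179.9, -0.1, 16.3]
force: [0.2, -0.1, -0.2]
opening: 85.5
grasp_force: 0.0
t 2.67 grasp [466.3 242.4 151.3] rot [ 1.7995e+02 -5.0000e-02  1.6350e+01] open 85.5 F [ 0.2 -0.1 -0.2] j7 -109 gf 0.0
travel cm [ 0.15 -0.47 10.33] turn 0.001
```

```bash
python3 -m jog '[{"jaw":0,"travel":[0.15,-0.45,4],"turn":0},{"jaw":0,"travel":[0.15,-0.45,8],"turn":0},{"jaw":0,"travel":[0.15,-0.45,10.3],"turn":0},{"jaw":0,"travel":[0.15,-0.45,10.3],"turn":0},{"jaw":0,"travel":[0.15,-0.45,10.3],"turn":0},{"jaw":0,"travel":[0.15,-0.45,10.3],"turn":0}]'
python3 to.py 466.5 247.3 48 16.3
python3 - <<'E'
from h import *
t=cv2.imread("pics/top0.png");
im,d=get_image("top");im2,_=get_image("side")
f=lambda i,x,y,a,b:cv2.resize(i[y:y+b,x:x+a],(400,300),interpolation=cv2.INTER_CUBIC)
cv2.imwrite("pics/c1.png",np.hstack([f(im,160,165,80,60),f(im2,180,120,80,60)]))
E
```

```text
t: 3.17
eef_pos: [467.0, 248.4, 103.2]
ee_rot: [-180.0, -0.1, 16.4]
force: [-0.1, 0.4, 1.3]
opening: 85.4
grasp_force: 0.0
t 3.17 grasp [467.1 248.5  49.2] rot [-1.7999e+02 -1.4000e-01  1.6400e+01] open 85.4 F [-0.1  0.4  1.3] j7 -110 gf 0.0
travel cm [-0.09  0.1   0.12] turn 0.002
```

View pics/c1.png

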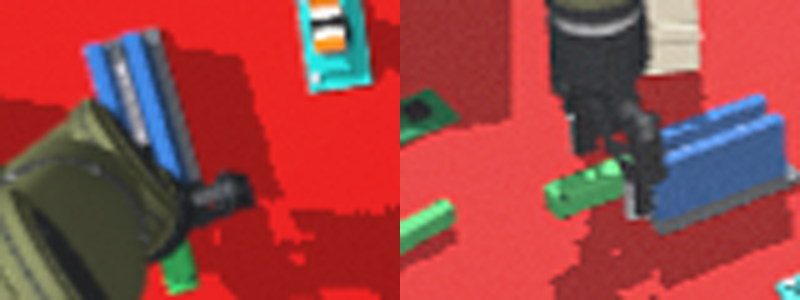

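The fingers straddle the handle beside the rest, so I close and lift.

```bash
python3 -m jog '[{"jaw":1,"travel":[-0.1,0.1,0.1],"turn":0},{"jaw":1,"travel":[-0.1,0.1,0.1],"turn":0},{"jaw":1,"travel":[-0.1,0.1,0.1],"turn":0},{"jaw":1,"travel":[-0.1,0.1,0.1],"turn":0},{"jaw":1,"travel":[-0.1,0.1,0.1],"turn":0},{"jaw":1,"travel":[-0.1,0.1,0.1],"turn":0},{"jaw":1,"travel":[-0.1,0.1,0.1],"turn":0},{"jaw":1,"travel":[-0.1,0.1,0.1],"turn":0}]' 80
python3 to.py 466.5 247.3 48 16.3
python3 -m jog '[{"jaw":1,"travel":[0,0,-2],"turn":0},{"jaw":1,"travel":[0,0,-5],"turn":0},{"jaw":1,"travel":[0,0,-9],"turn":0},{"jaw":1,"travel":[0,0,-13],"turn":0},{"jaw":1,"travel":[0,0,-16],"turn":0},{"jaw":1,"travel":[0,0,-16],"turn":0},{"jaw":1,"travel":[0,0,-16],"turn":0}]'
python3 to.py 494.8 -50 150 95.5
```

```text
t: 3.93
eef_pos: [465.2, 247.8, 100.7]
ee_rot: [-180.0, -0.0, 16.5]
force: [-0.8, 0.6, 4.2]
opening: 23.0
grasp_force: 78.9
t 3.93 grasp [465.2 247.8  46.7] rot [-1.7999e+02 -2.0000e-02  1.6500e+01] open 23.0 F [-0.8  0.6  4.2] j7 -110 gf 78.9
travel cm [ 0.11  0.08 -0.13] turn 0.004
t: 4.52
eef_pos: [465.7, 247.9, 261.7]
ee_rot: [-180.0, -0.2, 16.5]
force: [-0.1, -0.0, -1.4]
opening: 23.0
grasp_force: 78.7
t 4.52 grasp [465.8 247.9 207.7] rot [-1.7996e+02 -1.7000e-01  1.6470e+01] open 23.0 F [-0.1 -0.  -1.4] j7 -109 gf 78.7
travel cm [-5.69 29.4   5.73] turn -1.379
```

```bash
python3 -m jog '[{"jaw":1,"travel":[-5.3,29.5,4],"turn":-1.379},{"jaw":1,"travel":[-5.3,29.5,4],"turn":-1.379},{"jaw":1,"travel":[-5.3,29.5,4],"turn":-1.379},{"jaw":1,"travel":[-5.3,29.5,4],"turn":-1.379},{"jaw":1,"travel":[-5.3,29.5,4],"turn":-1.379},{"jaw":1,"travel":[-5.3,29.5,4],"turn":-1.379},{"jaw":1,"travel":[-5.3,29.5,4],"turn":-1.379},{"jaw":1,"travel":[-5.3,29.5,4],"turn":-1.379},{"jaw":1,"travel":[-5.3,29.5,4],"turn":-1.379},{"jaw":1,"travel":[-5.3,29.5,4],"turn":-1.379}]'
python3 -m jog '[{"jaw":1,"travel":[0,0,0],"turn":-0.13},{"jaw":1,"travel":[0,0,0],"turn":-0.13},{"jaw":1,"travel":[0,0,0],"turn":-0.13},{"jaw":1,"travel":[0,0,0],"turn":-0.13},{"jaw":1,"travel":[0,0,0],"turn":-0.13}]'
python3 to.py 499.2 -51 150 95.5
```

```text
t: 5.35
eef_pos: [496.6, -52.2, 218.2]
ee_rot: [-179.7, -0.0, 88.3]
force: [0.6, -0.2, -1.1]
opening: 22.6
grasp_force: 78.9
t: 5.77
eef_pos: [497.8, -50.1, 220.0]
ee_rot: [-179.9, -0.0, 95.5]
force: [0.1, -0.3, 0.1]
opening: 23.2
grasp_force: 78.8
t 5.77 grasp [497.7 -50.1 166. ] rot [-179.94   -0.     95.46] open 23.2 F [ 0.1 -0.3  0.1] j7 -28 gf 78.8
travel cm [-0.1   0.14  1.6 ] turn -0.001
```

Run:
```python
from h import *
for n in("top","side"):
    im,d=get_image(n);cv2.imwrite(f"pics/{n}2.png",im)
    P,uv=cloud(n,d);C=cv2.cvtColor(im,cv2.COLOR_BGR2HSV)[uv[:,1],uv[:,0]].astype(int);h,s,v=C.T
    m=(abs(P[:,0]-495)<40)&(P[:,1]>-110)&(P[:,1]<130)&(P[:,2]>130)&(P[:,2]<190)
    sh=m&(P[:,1]>0);g=m&(h>45)&(h<80)&(s>120)
    for l,k in(("shank",sh),("green",g)):
        Q=P[k]
        if len(Q)<4:print(n,l,len(Q));continue
        q=Q.mean(0)
        e=np.linalg.svd(Q-q)[2][0] if len(Q)>5 else None
        print(n,l,len(Q),"mean",np.round(q,1),"y",np.round(np.percentile(Q[:,1],[0,2,98,100]),1),"z",np.round(np.percentile(Q[:,2],[5,50,95]),1),"dir",np.round(e*np.sign(e[1]),3))
        b=np.linspace(Q[:,1].min(),Q[:,1].max(),6)
        for a,c in zip(b,b[1:]):
            r=Q[(Q[:,1]>=a)&(Q[:,1]<=c)];
            if len(r):print("   ",np.round(np.median(r,0),1),np.round(r[:,2].max(),1),len(r))
f=lambda i,x,y,a,b:cv2.resize(i[y:y+b,x:x+a],(400,300),interpolation=cv2.INTER_CUBIC)
cv2.imwrite("pics/c2.png",np.hstack([f(cv2.imread("pics/top2.png"),210,170,100,75),f(cv2.imread("pics/side2.png"),180,130,120,90)]))
```

```text
top shank 86 mean [488.   45.9 170.8] y [ 1.3  1.4 91.9 92.1] z [166.1 170.  175.6] dir [-0.077  0.997 -0.026]
    [489.5   8.3 173.4] 178.2 22
    [489.5  29.3 170.1] 174.1 15
    [488.2  46.9 169. ] 173.8 14
    [486.7  64.  169.9] 175.6 15
    [485.   85.1 170.5] 175.7 20
top green 0Traceback (most recent call last):
  File "<stdin>", line 12, in <module>
TypeError: 'NoneType' object is not subscriptable
```

The held driver is level and in line with the clip (axis 94.4°, tip y≈93, ferrule middle y≈-4.5). I push it down.

```bash
python3 -m jog '[{"jaw":1,"travel":[-0.1,0.14,3],"turn":0},{"jaw":1,"travel":[-0.1,0.14,6],"turn":0},{"jaw":1,"travel":[-0.1,0.14,7.6],"turn":0},{"jaw":1,"travel":[-0.1,0.14,7.6],"turn":0},{"jaw":1,"travel":[-0.1,0.14,7.6],"turn":0},{"jaw":1,"travel":[-0.1,0.14,7.6],"turn":0}]'
python3 to.py 499.2 -51 58.5 95.5
```

```text
t: 6.37
eef_pos: [500.2, -50.9, 145.4]
ee_rot: [179.9, 0.0, 95.6]
force: [0.5, -0.4, -0.5]
opening: 23.0
grasp_force: 78.8
t 6.37 grasp [500.3 -50.8  91.4] rot [1.7991e+02 1.0000e-02 9.5560e+01] open 23.0 F [ 0.5 -0.4 -0.5] j7 -34 gf 78.8
travel cm [-0.   -0.11  3.29] turn 0.001
```

```bash
python3 -m jog '[{"jaw":1,"travel":[0,-0.07,1],"turn":0},{"jaw":1,"travel":[0,-0.07,1.6],"turn":0},{"jaw":1,"travel":[0,-0.07,2.1],"turn":0},{"jaw":1,"travel":[0,-0.07,2.6],"turn":0}]'
python3 -m jog '[{"jaw":1,"travel":[0,0,0.3],"turn":0},{"jaw":1,"travel":[0,0,0.5],"turn":0},{"jaw":1,"travel":[0,0,0.7],"turn":0},{"jaw":1,"travel":[0,0,0.7],"turn":0}]'
python3 to.py 499.2 -51 58.5 95.5
```

```text
t: 6.7
eef_pos: [499.3, -51.2, 119.1]
ee_rot: [179.9, 0.0, 95.6]
force: [-1.1, 0.5, 1.6]
opening: 22.9
grasp_force: 79.2
t: 7.03
eef_pos: [499.0, -51.3, 112.3]
ee_rot: [180.0, 0.0, 95.6]
force: [-2.0, -1.4, 9.7]
opening: 23.1
grasp_force: 80.5
t 7.03 grasp [499.  -51.4  58.3] rot [1.7995e+02 5.0000e-02 9.5560e+01] open 23.1 F [-2.  -1.4  9.7] j7 -36 gf 80.5
travel cm [ 0.03  0.02 -0.02] turn 0.001
```

```bash
python3 -m jog '[{"jaw":1,"travel":[0,0,0.1],"turn":0},{"jaw":1,"travel":[0,0,0.2],"turn":0},{"jaw":1,"travel":[0,0,0.2],"turn":0}]'
python3 to.py 499.2 -51 58.5 95.5
python3 - <<'E'
from h import *
for n in("top","side"):
    im,d=get_image(n);cv2.imwrite(f"pics/{n}2.png",im)
    P,uv=cloud(n,d)
    m=(abs(P[:,0]-490)<25)&(P[:,1]>22)&(P[:,1]<100)&(P[:,2]>40)&(P[:,2]<95);Q=P[m]
    for a in range(20,100,16):
        r=Q[(Q[:,1]>=a)&(Q[:,1]<a+16)]
        if len(r):print(n,np.round(np.median(r,0),1),np.round(np.percentile(r[:,2],90),1),len(r))
f=lambda i,x,y,a,b:cv2.resize(i[y:y+b,x:x+a],(400,300),interpolation=cv2.INTER_CUBIC)
cv2.imwrite("pics/c2.png",np.hstack([f(cv2.imread("pics/top2.png"),210,170,100,75),f(cv2.imread("pics/side2.png"),200,160,80,60)]))
E
```

```text
t: 7.28
eef_pos: [499.1, -51.4, 111.2]
ee_rot: [179.9, 0.1, 95.6]
force: [-3.5, -2.2, 18.9]
opening: 23.0
grasp_force: 82.3
t 7.28 grasp [499.2 -51.5  57.2] rot [1.799e+02 7.000e-02 9.556e+01] open 23.0 F [-3.5 -2.2 18.9] j7 -37 gf 82.3
travel cm [ 0.05  0.01 -0.13] turn 0.001
top [490.1  28.5  66.7] 69.0 10
top [490.6  43.4  62.9] 65.3 11
top [487.2  60.5  63.5] 65.4 12
top [486.9  75.3  65.6] 68.2 12
top [485.4  86.5  65.1] 69.7 8
side [482.8  81.4  70.5] 72.1 4
side [483.   88.5  71. ] 72.0 2
```

View pics/c2.png

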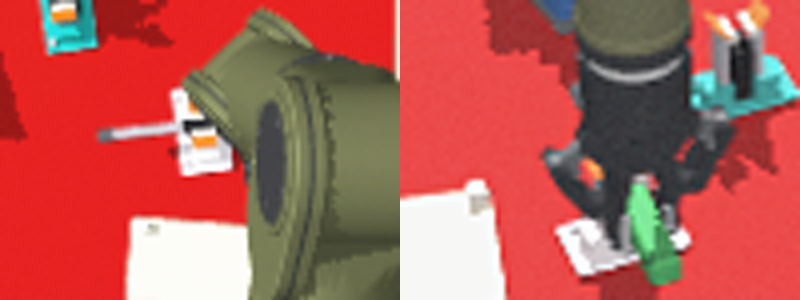

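The force rises stiffly and the shank's top is at z≈65, so the ferrule is on the saddle. I release it, rise and cross to the shank side.

```bash
python3 -m jog '[{"jaw":1,"travel":[0,0,-0.15],"turn":0},{"jaw":0,"travel":[0,0,-0.15],"turn":0},{"jaw":0,"travel":[0,0,-0.15],"turn":0},{"jaw":0,"travel":[0,0,-0.15],"turn":0},{"jaw":0,"travel":[0,0,-0.15],"turn":0},{"jaw":0,"travel":[0,0,-0.15],"turn":0},{"jaw":0,"travel":[0,0,-3],"turn":0},{"jaw":0,"travel":[0,0,-7],"turn":0},{"jaw":0,"travel":[0,0,-10],"turn":0},{"jaw":0,"travel":[0,0,-10],"turn":0}]'
python3 -m jog '[{"jaw":0,"travel":[9,0,0],"turn":0},{"jaw":0,"travel":[9,0,0],"turn":0},{"jaw":0,"travel":[9,0,0],"turn":0},{"jaw":0,"travel":[9,0,0],"turn":0},{"jaw":0,"travel":[9,0,0],"turn":0}]'
python3 to.py 490.5 40 60 95.2
python3 - <<'E'
from h import *
im,d=get_image("top");im2,d2=get_image("side");P,uv=cloud("side",d2);C=cv2.cvtColor(im2,cv2.COLOR_BGR2HSV)[uv[:,1],uv[:,0]].astype(int);h,s,v=C.T
g=(np.hypot(P[:,0]-499,P[:,1]+60)<70)&(h>45)&(h<80)&(s>120)&(P[:,2]>30);Q=P[g];print("green",len(Q),np.round(np.median(Q,0),1),np.round(Q.min(0),1),np.round(Q.max(0),1))
f=lambda i,x,y,a,b:cv2.resize(i[y:y+b,x:x+a],(400,300),interpolation=cv2.INTER_CUBIC)
cv2.imwrite("pics/c3.png",np.hstack([f(im,210,170,100,75),f(im2,200,160,80,60)]))
E
```

```text
t: 8.22
eef_pos: [501.4, -50.9, 214.2]
ee_rot: [179.5, 0.0, 95.5]
force: [-0.0, -0.7, 0.6]
opening: 85.5
grasp_force: 0.0
t: 8.63
eef_pos: [489.9, 38.6, 209.2]
ee_rot: [-179.9, 0.0, 95.7]
force: [-0.6, -0.2, -0.1]
opening: 85.3
grasp_force: 0.0
t 8.63 grasp [489.8  38.6 155.2] rot [-1.7995e+02  4.0000e-02  9.5660e+01] open 85.3 F [-0.6 -0.2 -0.1] j7 -39 gf 0.0
travel cm [0.14 0.09 9.52] turn 0.008
green 83 [496.6 -82.9  69.3] [ 486.6 -108.3   39. ] [513.3  -4.5  77.5]
```

View pics/c3.png

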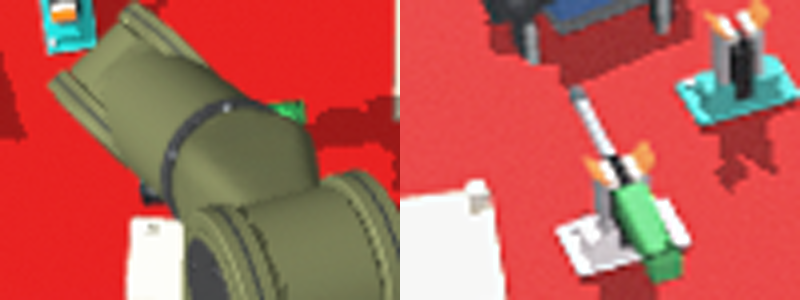

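```bash
python3 -m jog '[{"jaw":0,"travel":[-0.1,0.1,4],"turn":0.005},{"jaw":0,"travel":[-0.1,0.1,8],"turn":0.005},{"jaw":0,"travel":[-0.1,0.1,9.5],"turn":0.005},{"jaw":0,"travel":[-0.1,0.1,9.5],"turn":0.005},{"jaw":0,"travel":[-0.1,0.1,9.5],"turn":0.005},{"jaw":0,"travel":[-0.1,0.1,9.5],"turn":0.005}]'
python3 to.py 490.7 37 60 95.2
python3 - <<'E'
from h import *
im,d=get_image("top");im2,d2=get_image("side")
f=lambda i,x,y,a,b:cv2.resize(i[y:y+b,x:x+a],(400,300),interpolation=cv2.INTER_CUBIC)
cv2.imwrite("pics/c4.png",np.hstack([f(im,210,170,100,75),f(im2,200,160,80,60)]))
E
```

```text
t: 9.23
eef_pos: [491.8, 36.8, 115.3]
ee_rot: [179.9, 0.0, 95.2]
force: [-0.7, -0.1, 0.3]
opening: 85.4
grasp_force: 0.0
t 9.23 grasp [491.9  36.8  61.3] rot [1.7993e+02 1.0000e-02 9.5180e+01] open 85.4 F [-0.7 -0.1  0.3] j7 -47 gf 0.0
travel cm [ 0.03 -0.12  0.13] turn -0.0
```

View pics/c4.png

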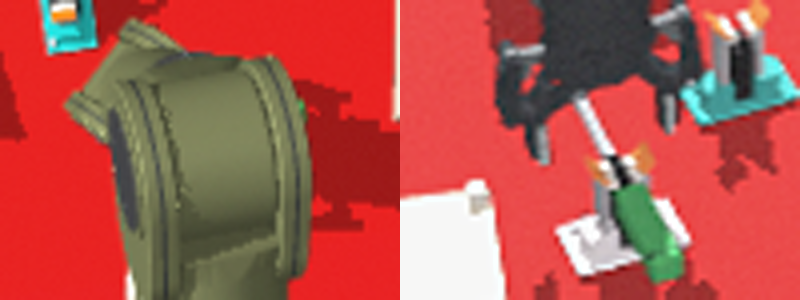

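The fingers straddle the shank behind the clip, so I close hard and pull straight up.

```bash
python3 -m jog '[{"jaw":1,"travel":[0,-0.1,0.1],"turn":0},{"jaw":1,"travel":[0,-0.1,0.1],"turn":0},{"jaw":1,"travel":[0,-0.1,0.1],"turn":0},{"jaw":1,"travel":[0,-0.1,0.1],"turn":0},{"jaw":1,"travel":[0,-0.1,0.1],"turn":0},{"jaw":1,"travel":[0,-0.1,0.1],"turn":0},{"jaw":1,"travel":[0,-0.1,0.1],"turn":0},{"jaw":1,"travel":[0,-0.1,0.1],"turn":0},{"jaw":1,"travel":[0,-0.1,0.1],"turn":0},{"jaw":1,"travel":[0,-0.1,0.1],"turn":0}]' 120
python3 to.py 490.7 37 60 95.2
```

```text
t: 10.17
eef_pos: [490.3, 37.4, 113.6]
ee_rot: [180.0, 0.0, 95.3]
force: [0.4, 0.7, 2.2]
opening: 6.2
grasp_force: 117.4
t 10.17 grasp [490.3  37.4  59.6] rot [179.99   0.    95.28] open 6.2 F [0.4 0.7 2.2] j7 -47 gf 117.4
travel cm [-0.05  0.03 -0.04] turn 0.001
```

```bash
python3 -m jog '[{"jaw":1,"travel":[0,0,-0.4],"turn":0},{"jaw":1,"travel":[0,0,-0.8],"turn":0},{"jaw":1,"travel":[0,0,-1.2],"turn":0},{"jaw":1,"travel":[0,0,-1.6],"turn":0},{"jaw":1,"travel":[0,0,-2],"turn":0},{"jaw":1,"travel":[0,0,-3],"turn":0},{"jaw":1,"travel":[0,0,-5],"turn":0},{"jaw":1,"travel":[0,0,-8],"turn":0},{"jaw":1,"travel":[0,0,-11],"turn":0},{"jaw":1,"travel":[0,0,-11],"turn":0}]'
python3 to.py 474 -222 150 176.9
python3 - <<'E'
from h import *
im,d=get_image("top");im2,d2=get_image("side");
for n,i,dd in(("side",im2,d2),("top",im,d)):
    P,uv=cloud(n,dd);C=cv2.cvtColor(i,cv2.COLOR_BGR2HSV)[uv[:,1],uv[:,0]].astype(int);h,s,v=C.T
    g=(np.hypot(P[:,0]-499,P[:,1]+60)<80)&(h>45)&(h<80)&(s>120)&(P[:,2]>80);Q=P[g]
    if len(Q)<8:print(n,len(Q));continue
    print("green",n,len(Q),np.round(np.median(Q,0),1),np.round(Q.min(0),1),np.round(Q.max(0),1))
    for a in range(-120,0,15):
        r=Q[(Q[:,1]>=a)&(Q[:,1]<a+15)]
        if len(r):print(a,np.round(np.percentile(r,90,0),1),len(r))
f=lambda i,x,y,a,b:cv2.resize(i[y:y+b,x:x+a],(400,300),interpolation=cv2.INTER_CUBIC)
cv2.imwrite("pics/c5.png",np.hstack([f(im,210,170,100,75),f(im2,180,110,120,90)]))
E
```

```text
t: 11.0
eef_pos: [492.3, 37.9, 228.2]
ee_rot: [179.5, -0.0, 95.2]
force: [-0.4, -0.0, -1.8]
opening: 6.0
grasp_force: 118.8
t 11.0 grasp [492.7  38.  174.2] rot [ 1.7952e+02 -5.0000e-02  9.5240e+01] open 6.0 F [-0.4 -0.  -1.8] j7 -38 gf 118.8
travel cm [-25.72  -4.26   2.37] turn -1.425
green side 128 [499.1 -73.4 183.7] [ 487.8 -106.4  166.2] [512.  -25.6 190. ]
-120 [ 501.7 -105.3  187.5] 5
-105 [510.1 -93.3 185.8] 32
-90 [507.8 -76.2 186.8] 25
-75 [505.7 -62.4 187. ] 20
-60 [504.5 -46.4 186.8] 20
-45 [504.5 -33.1 186.6] 21
-30 [504.  -26.2 185.8] 5
green top 80 [504.7 -78.3 184.9] [455.6 -99.1 177.3] [515.4 -38.7 654.2]
-105 [511.3 -92.2 188.1] 16
-90 [511.7 -78.3 186.3] 26
-75 [511.6 -61.1 189.4] 27
-60 [511.7 -48.8 233.4] 10
-45 [466.5 -38.7 612.7] 1
```

View pics/c5.png

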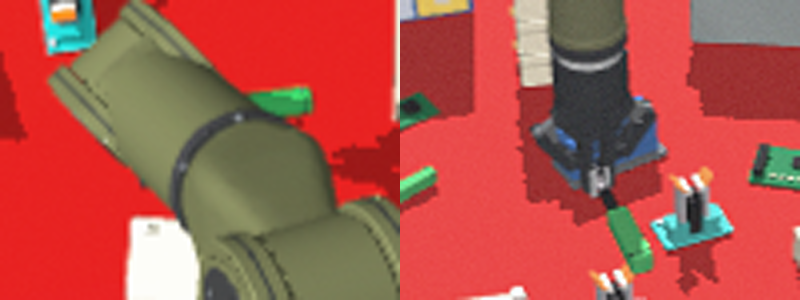

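The driver is out, level and held by the shank (handle top z≈186.5 against grasp z 174). I carry it to the tray.

```bash
python3 -m jog '[{"jaw":1,"travel":[-25.8,-4.1,2],"turn":-1.425},{"jaw":1,"travel":[-25.8,-4.1,2],"turn":-1.425},{"jaw":1,"travel":[-25.8,-4.1,2],"turn":-1.425},{"jaw":1,"travel":[-25.8,-4.1,2],"turn":-1.425},{"jaw":1,"travel":[-25.8,-4.1,2],"turn":-1.425},{"jaw":1,"travel":[-25.8,-4.1,2],"turn":-1.425},{"jaw":1,"travel":[-25.8,-4.1,2],"turn":-1.425},{"jaw":1,"travel":[-25.8,-4.1,2],"turn":-1.425},{"jaw":1,"travel":[-25.8,-4.1,2],"turn":-1.425},{"jaw":1,"travel":[-25.8,-4.1,2],"turn":-1.425}]'
python3 -m jog '[{"jaw":1,"travel":[0,0,0],"turn":-0.175},{"jaw":1,"travel":[0,0,0],"turn":-0.175},{"jaw":1,"travel":[0,0,0],"turn":-0.175},{"jaw":1,"travel":[0,0,0],"turn":-0.175},{"jaw":1,"travel":[0,0,0],"turn":-0.175}]'
python3 to.py 475.6 -223.2 110 176.9
```

```text
t: 11.93
eef_pos: [471.9, -223.8, 201.9]
ee_rot: [180.0, -0.2, 167.0]
force: [0.1, -0.4, -0.8]
opening: 5.8
grasp_force: 118.7
t: 12.35
eef_pos: [472.7, -223.2, 202.8]
ee_rot: [180.0, -0.1, 176.6]
force: [-0.7, 0.3, -1.6]
opening: 6.4
grasp_force: 118.7
t 12.35 grasp [ 472.6 -223.2  148.8] rot [ 1.7999e+02 -9.0000e-02  1.7663e+02] open 6.4 F [-0.7  0.3 -1.6] j7 55 gf 118.7
travel cm [-0.31  0.02  3.88] turn -0.005
```

Next I go to a hover just above the tray and measure the driver against it.

```bash
python3 -m jog '[{"jaw":1,"travel":[-0.3,0,3],"turn":-0.005},{"jaw":1,"travel":[-0.3,0,5.5],"turn":-0.005},{"jaw":1,"travel":[-0.3,0,5.5],"turn":-0.005},{"jaw":1,"travel":[-0.3,0,5.5],"turn":-0.005},{"jaw":1,"travel":[-0.3,0,5.5],"turn":-0.005}]'
python3 to.py 475.6 -223.2 32.5 176.9
python3 - <<'E'
from h import *
im,d=get_image("top");im2,d2=get_image("side")
for n,i,dd in(("side",im2,d2),("top",im,d)):
    P,uv=cloud(n,dd);C=cv2.cvtColor(i,cv2.COLOR_BGR2HSV)[uv[:,1],uv[:,0]].astype(int);h,s,v=C.T
    g=(np.hypot(P[:,0]-575,P[:,1]+228)<90)&(h>45)&(h<80)&(s>120)&(P[:,2]>75)&(P[:,2]<125);Q=P[g]
    if len(Q)<8:print(n,len(Q));continue
    print(n,len(Q),"med",np.round(np.median(Q,0),1),np.round(Q.min(0),1),np.round(Q.max(0),1),cv2.minAreaRect(Q[:,:2].astype(np.float32)))
    for a in range(525,630,20):
        r=Q[(Q[:,0]>=a)&(Q[:,0]<a+20)]
        if len(r):print(a,"y",np.round([r[:,1].min(),r[:,1].max()],1),"z90",np.round(np.percentile(r[:,2],90),1),len(r))
f=lambda i,x,y,a,b:cv2.resize(i[y:y+b,x:x+a],(400,300),interpolation=cv2.INTER_CUBIC)
cv2.imwrite("pics/c6.png",np.hstack([f(im,270,140,80,60),f(im2,230,190,100,75)]))
E
```

```text
t: 12.77
eef_pos: [476.7, -223.2, 149.4]
ee_rot: [180.0, 0.1, 177.0]
force: [0.2, 0.8, -1.5]
opening: 6.4
grasp_force: 118.8
t 12.77 grasp [ 476.7 -223.2   95.4] rot [1.8000e+02 6.0000e-02 1.7699e+02] open 6.4 F [ 0.2  0.8 -1.5] j7 50 gf 118.8
travel cm [ 0.12 -0.01  6.29] turn 0.002
side 149 med [ 577.2 -234.9  105.2] [ 539.3 -242.5   87.6] [ 614.7 -216.5  114.4] ((577.038330078125, -229.6104278564453), (75.52742004394531, 25.912479400634766), 0.8664758801460266)
525 y [-238.4 -221. ] z90 109.6 14
545 y [-241.  -217.1] z90 108.9 35
565 y [-242.5 -219.7] z90 110.7 41
585 y [-242.  -216.5] z90 110.3 42
605 y [-241.5 -220.7] z90 109.4 17
top 128 med [ 579.6 -224.3  105.1] [ 539.4 -237.3   94.8] [ 617.1 -213.4  113.8] ((578.264892578125, -225.40927124023438), (21.876487731933594, 77.88557434082031), 88.25594329833984)
525 y [-231.6 -213.4] z90 107.4 11
545 y [-232.4 -213.8] z90 110.4 30
565 y [-233.9 -214.3] z90 109.6 33
585 y [-236.9 -214.9] z90 109.8 34
605 y [-237.3 -215.3] z90 107.5 20
```

View pics/c6.png

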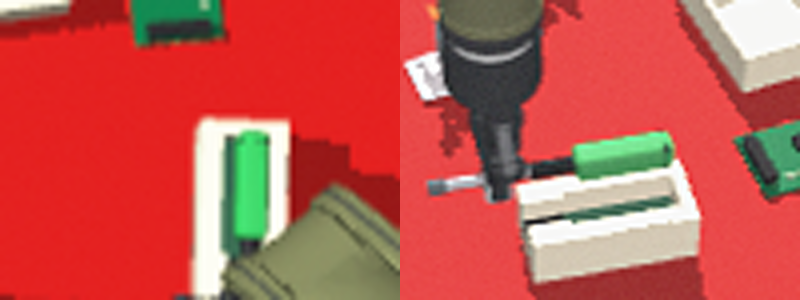

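```bash
python3 -m jog '[{"jaw":1,"travel":[0.05,0,2],"turn":0},{"jaw":1,"travel":[0.05,0,4],"turn":0},{"jaw":1,"travel":[0.05,0,5],"turn":0},{"jaw":1,"travel":[0.05,0,5.5],"turn":0},{"jaw":1,"travel":[0.05,0,5.9],"turn":0},{"jaw":1,"travel":[0.05,0,6.1],"turn":0},{"jaw":1,"travel":[0.05,0,6.1],"turn":0},{"jaw":1,"travel":[0.05,0,6.1],"turn":0}]'
python3 to.py 475.6 -223.2 32.5 176.9
```

```text
t: 13.53
eef_pos: [476.1, -223.5, 88.2]
ee_rot: [-180.0, 0.1, 177.0]
force: [0.2, 1.4, -1.2]
opening: 6.3
grasp_force: 118.8
t 13.53 grasp [ 476.1 -223.6   34.2] rot [-1.7998e+02  7.0000e-02  1.7698e+02] open 6.3 F [ 0.2  1.4 -1.2] j7 43 gf 118.8
travel cm [0.05 0.03 0.17] turn 0.001
```

```bash
python3 -m jog '[{"jaw":1,"travel":[0,0,0.1],"turn":0},{"jaw":1,"travel":[0,0,0.2],"turn":0},{"jaw":1,"travel":[0,0,0.2],"turn":0}]'
python3 -m jog '[{"jaw":0,"travel":[0,0,0],"turn":0},{"jaw":0,"travel":[0,0,0],"turn":0},{"jaw":0,"travel":[0,0,0],"turn":0},{"jaw":0,"travel":[0,0,0],"turn":0},{"jaw":0,"travel":[0,0,0],"turn":0},{"jaw":0,"travel":[0,0,0],"turn":0},{"jaw":0,"travel":[0,0,-2],"turn":0},{"jaw":0,"travel":[0,0,-6],"turn":0},{"jaw":0,"travel":[0,0,-10],"turn":0},{"jaw":0,"travel":[0,0,-14],"turn":0}]'
python3 -m jog '[{"jaw":0,"travel":[-10,-18,-6],"turn":0},{"jaw":0,"travel":[-10,-18,-6],"turn":0},{"jaw":0,"travel":[-10,-18,-6],"turn":0},{"jaw":0,"travel":[-10,-18,-6],"turn":0},{"jaw":0,"travel":[-10,-18,-6],"turn":0},{"jaw":0,"travel":[-10,-18,-6],"turn":0},{"jaw":0,"travel":[-10,-18,-6],"turn":0}]'
python3 - <<'E'
from h import *
im,d=get_image("top");im2,d2=get_image("side")
for n,i,dd in(("side",im2,d2),("top",im,d)):
    P,uv=cloud(n,dd);C=cv2.cvtColor(i,cv2.COLOR_BGR2HSV)[uv[:,1],uv[:,0]].astype(int);h,s,v=C.T
    g=(np.hypot(P[:,0]-575,P[:,1]+228)<70)&(h>45)&(h<75)&(s>140)&(P[:,2]>30)&(P[:,2]<70);Q=P[g]
    if len(Q)<8:print(n,len(Q));continue
    print(n,len(Q),"med",np.round(np.median(Q,0),1),cv2.minAreaRect(Q[:,:2].astype(np.float32)))
    for a in range(525,630,20):
        r=Q[(Q[:,0]>=a)&(Q[:,0]<a+20)]
        if len(r):print(a,"z",np.round(np.median(r[:,2]),1),len(r))
    q=P[(P[:,0]>420)&(P[:,0]<498)&(abs(P[:,1]+222)<12)&(P[:,2]>18)&(P[:,2]<60)]
    if len(q):print("shank",len(q),np.round(np.median(q,0),1),np.round(q[:,0].min(),1))
f=lambda i,x,y,a,b:cv2.resize(i[y:y+b,x:x+a],(400,300),interpolation=cv2.INTER_CUBIC)
cv2.imwrite("pics/c7.png",np.hstack([f(im,270,150,80,60),f(im2,230,190,100,75)]))
E
```

```text
t: 13.78
eef_pos: [476.0, -223.5, 85.8]
ee_rot: [-180.0, 0.1, 177.0]
force: [0.2, -0.4, 0.1]
opening: 6.3
grasp_force: 118.9
t: 14.62
eef_pos: [475.1, -223.0, 226.8]
ee_rot: [179.9, -0.1, 177.0]
force: [0.0, -0.6, 0.7]
opening: 85.4
grasp_force: 0.0
t: 15.2
eef_pos: [566.4, -411.4, 285.6]
ee_rot: [-179.9, 0.1, 176.7]
force: [-0.3, 1.4, -0.7]
opening: 85.5
grasp_force: 0.0
side 3
top 135 med [ 577.1 -226.4   42.5] ((577.0017700195312, -227.0696258544922), (23.816104888916016, 78.36035919189453), 87.77771759033203)
525 z 42.0 11
545 z 43.8 31
565 z 42.0 40
585 z 42.3 36
605 z 43.1 17
shank 61 [ 459.3 -221.    34.6] 421.4
```

View pics/c7.png

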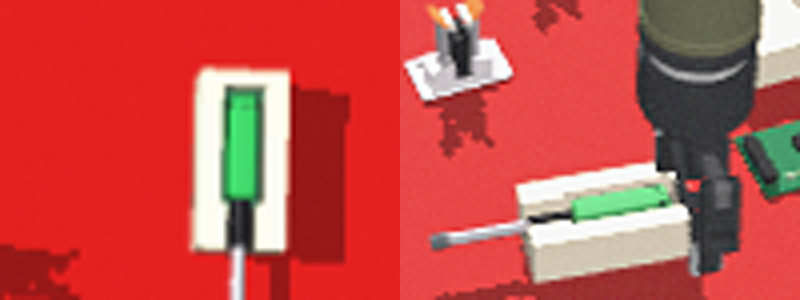

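The driver lies flat in the tray: handle top z≈43 along its length, centre (577,-227), shank out at the open end. I hand it in.

```bash
python3 -c "from bench import *;print(close_job())"
```

```text
the job is handed in; nothing more can be done
None
```

The driver was snapped into the clip by its handle, pulled out by its shank, and laid level in the tray with its shank sticking out; I let go of it and handed the job in after about 15 s of robot time (limit 51 s), but the hand-in returned no verdict.

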